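# Open the ratchet stop of the stock rail

## Robot

A 6-joint arm with a two-finger parallel gripper is mounted at the origin on the work surface. World frame = base frame: x ahead of the robot, y to its left, z up, the work surface at z = 0. Lengths are in m, angles in degrees, forces in N, time in s.
With the tool pointing down it reaches from about 0.4 to 0.825 m from the base axis. Payload 7 kg.
Tool frame: the origin (TCP) lies between the finger pads; the fingertips stand 22 mm ahead of it and the grasp point (between the pads) lies 3 mm ahead of it; z points along the fingers, y is the line along which they close (so a half turn about z gives the same grasp; the last joint's range is limited). The gripper opens to 88 mm and grips with 3 to 60 N. Pads are 19 mm wide; open, the fingers measure 130 mm over their backs; the gripper's body (78 mm by 193 mm) begins 47 mm behind the grasp point.
Start: joints at [-58.035, 20.546, 0.682, 0, -70.136, -16.507], TCP at [0.18, -0.651, 0.249] pointing down, gripper open.
Joint ranges: [-176.03, 176.03], [-82.01, 121.73], [-58.28, 71.71], [-173.87, 95.51], [-174.79, -0.11], [-173.66, 173.66]. Speed limits (degrees/s): [136.94, 136.94, 172.46, 180, 180, 180].

## Interface

Orientations are given as [roll, pitch, yaw] about the fixed x, y, z axes, in that order (R = Rz(yaw) Ry(pitch) Rx(roll)).
In Python, from plant import ctrl gives the robot as it stands.
- The arm moves only by the tool apply_moves, never from a script. Its argument "targets" is a list of rows, each an object with "travel": the shift along the tool's x, y, z in mm, a list of three; "roll": the turn about the tool's z in degrees; "jaw": the finger opening in mm, from 0 to 87.6. In form: [{"travel": [tx, ty, tz], "roll": roll, "jaw": jaw}, ...]. A call has 1 to 10 rows; each row shifts and turns the commanded pose from where the row before left it, along the tool's axes as they then stand; what a row does not reach is not made up. A row lasts 1/10 s, in which the tool goes at most 50 mm and 8.59 degrees, less where a joint would pass 70% of its speed; a pose out of reach is approached as far as the arm can. A call with a gripper value outside its range is refused whole. The fingers move at their own pace and stop on an object; the grip force is fixed at half the most. Time passes only in rows, so rows that do not move let the fingers close. It gives the time, the measured TCP pose, the force, the opening and the grip force at its end, in the units of the state.
- ctrl.get_obs(): the state, without advancing time (a new reading comes with each control period).
- ctrl.snapshot(name): name is "scene" or "top"; returns the picture (400x640x3 uint8, red, green, blue); there is no depth.
- ctrl.calibration(name): a dict with "K" (3x3 intrinsics, pixels), "dist_coeffs" ([k1, k2, p1, p2, k3] as OpenCV has them; the pictures are not rectified), "extrinsics" (4x4, takes a point from camera to world coordinates). Camera axes: x right, y down, z forward; pixel columns grow to the right and rows downward; lengths in m; the calibration is good to about 2 mm. A picture is of the moment at which its call begins. calibration takes no time and is no camera call.
- ctrl.close_job(): hands the job in; it is judged then, once.
The state is a dict: "clock": time; "joint_pos": joint angles; "qvel": joint speeds; "tau": joint torques, N m; "tool_pos": TCP position; "orientation": TCP orientation; "force": force on the tool from outside, world axes, zero at the start; "moment": the same for the moment, N m; "opening": finger opening in m; "gripper_force": force on a finger pad.
Only numpy, scipy, OpenCV 4.12 (cv2) and the standard library are available. Lean on these libraries where they do the work, as an engineer would, in place of code of your own. Each camera call takes 0.05 s, during which the arm holds its last target. There are 200 camera calls.

## Task

Make room on the stock rail for more boxes: with a fingertip press the red release plate on the blue sliding stop all the way down and, keeping it pressed, push the stop back along its bar, away from the boxes, until it is fully home against the yellow end block. Then let go so that the red plate springs up again. Nothing is to be picked up: leave the two stock boxes, the white jar and the steel bearing where they are.

Things in the scene. Friction and masses are not known exactly. Their poses are not given: they have to be found in the camera images.
- rail: Stock rail: dark steel base plate 350 x 170 x 8 mm, screwed down. Origin: centre of its underside, on the counter. x runs along the bar and points BACK, from the blue fence (x = -165 mm, 88 mm high) to the yellow end block (56 mm high); z up. Aluminium bar, 20 mm wide, top 46 mm above the counter, along x at y = -45 mm. The boxes stand on the plate on the +y side of the bar.
- bar_end (a point): Centre of the top of the bar at the inner face of the yellow end block, 46 mm above the counter; the stop's back face meets this block when fully home. Axes as the rail's.
- release_top (a point): Centre of the top face of the red release plate on the sliding stop; moves with it. The plate is 52 mm along the bar by 34 mm across; its top is 74 mm above the counter when up and sinks straight down 8 mm, to 66 mm, when fully pressed (4 mm above the blue deck). Spring: 1.8 N to start, 5 N fully down. Axes as the rail's.
- stop_shoulder (a point): Centre of the front face of the stop's blue upright shoulder, 30 mm further back than the red plate's centre: a fingertip holding the plate down pushes the stop back against it. 48 mm wide, 8 mm thick, top 106 mm above the counter, this point at 83.5 mm. The stop's blue wing, 68 to 76 mm nearer the fence, reaches out to +y beside the boxes, 85 mm high.
- stop (a joint): Position of the sliding stop along the bar, m: grows as the stop goes back, 0.150 = fully home against the yellow end block; starts between 0.008 and 0.07. A ratchet of 9 mm pitch locks it against going back unless the red plate is pressed at least 5 mm; then it slides against about 2 N of friction. Unpressed it only moves towards the boxes, clicking over the teeth.
- release (a joint): How far the red release plate is pressed, m: 0 = up, 0.008 = fully down; it springs back when let go. At the start it may stand a few mm down when the pawl rests on a tooth.
- box_yellow: Loose stock box, yellow with a red band, 36 x 85 x 70 mm high, on the rail's base plate next to the fence; origin at the centre of its underside. Leave alone.
- box_blue: Loose stock box, blue with a paper band, 36 x 80 x 60 mm high, on the rail's base plate between the yellow box and the sliding stop; origin at the centre of its underside. Leave alone.
- jar: Loose white jar with a green cap, 64 mm across, 85 mm high, standing on the counter beside the rail on the -y side, at least 75 mm clear of the bar's centre line; origin at the centre of its underside. Leave alone.
- bearing: Loose steel ring, 62 mm across, 18 mm high, lying on the counter beside the rail on the -y side; origin at the centre of its underside. Leave alone.

How it is judged:
By the outcome, as a careful person would: the job done as asked, in the order asked, and still so for the second after the job is handed in, with the robot touching nothing.
It also fails if it takes over 32 s, if anything falls off the work surface, if the arm or the gripper's body presses on something with over 40 N, if the wrist force passes 120 N, or if a joint passes its speed limit or range.

## Working session

There is one attempt and no reset: what is moved stays moved. The work goes in short steps, Python scripts to look and compute and a tool call to move; the robot and the scene stay as the last step left them, time stands still between calls to the robot, and variables do not carry over. Pictures are saved under pics/ and viewed, at most 10 in all, crops included, and the job is handed in when it is done.

Besides the shell and the picture viewer there is one more tool, called after ">>>" in YAML: its name, and indented under it one key for each argument. apply_moves: Moves the arm, as the interface text tells. Its arguments: {"type":"object","properties":{"targets":{"type":"array","items":{"type":"object","properties":{"travel":{"type":"array","items":{"type":"number"}},"roll":{"type":"number"},"jaw":{"type":"number"}}}}},"required":["targets"]}

```bash
mkdir -p pics; python3 - <<'E'
from plant import ctrl
import cv2
for n in("scene","top"):
    cv2.imwrite(f"pics/{n}0.png",ctrl.snapshot(n)[:,:,::-1])
    c=ctrl.calibration(n);print(c)
o=ctrl.get_obs();print(o)
E
```

```text
{'K': array([[397.42026471,   0.        , 319.96282998],
       [  0.        , 397.42026471, 201.53128113],
       [  0.        ,   0.        ,   1.        ]]), 'dist_coeffs': array([-0.09291353,  0.        ,  0.        ,  0.        ,  0.        ]), 'extrinsics': array([[-0.16221356,  0.66044852, -0.73314017,  1.14065683],
       [ 0.98673003,  0.1032123 , -0.12534381,  0.11573057],
       [-0.00711405, -0.74374389, -0.66842683,  0.56071187],
       [ 0.        ,  0.        ,  0.        ,  1.        ]])}
{'K': array([[371.17319264,   0.        , 324.12911624],
       [  0.        , 371.17319264, 195.70241413],
       [  0.        ,   0.        ,   1.        ]]), 'dist_coeffs': array([-0.03511497,  0.        ,  0.        ,  0.        ,  0.        ]), 'extrinsics': array([[ 0.01498247, -0.99324158,  0.11509422,  0.49341583],
       [-0.9992349 , -0.01071425,  0.03761416,  0.00387033],
       [-0.0361268 , -0.11556972, -0.99264218,  0.85550165],
       [ 0.        ,  0.        ,  0.        ,  1.        ]])}
{'clock': 0.1, 'joint_pos': array([-5.80346784e+01,  2.05861064e+01,  6.39714875e-01, -1.74367581e-02,
       -7.01346267e+01, -1.65059530e+01]), 'qvel': array([-0.11588281, -0.14025871,  0.14216124,  0.02182213, -0.11516007,
       -0.01643398]), 'tau': array([-2.90150410e-04, -5.84164095e+01,  2.93753690e+01,  7.01548934e+00,
        1.01724706e-02, -7.21189576e-05]), 'tool_pos': array([ 0.17978785, -0.65020898,  0.24773637]), 'orientation': array([ 1.79917663e+02, -7.30341987e-03, -1.64546563e+02]), 'force': array([0.09185709, 0.01277217, 0.25865217]), 'moment': array([-0.0694871 ,  0.00838072,  0.01606819]), 'gripper_force': 0.0, 'opening': 0.08769123461740597}
```

View pics/scene0.png

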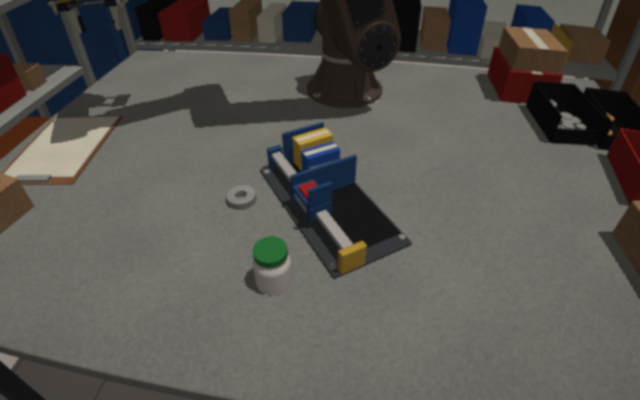

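View pics/top0.png

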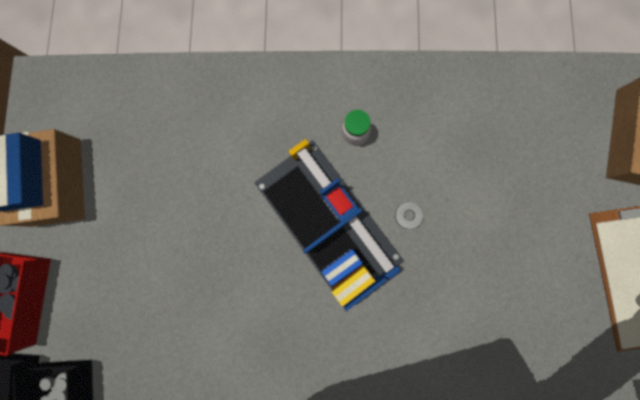

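The pictures show the rail in the top view from the fence near (372,285) to the yellow end block at (300,148). The red plate is near (341,201), the jar at (357,125) and the bearing at (410,215). I'll enlarge this area to pick out features.

```bash
python3 - <<'E'
import cv2
a=cv2.imread("pics/top0.png")[130:320,240:440]
b=cv2.imread("pics/scene0.png")[115:285,250:420]
cv2.imwrite("pics/topc.png",cv2.resize(a[:150],None,fx=4,fy=4,interpolation=cv2.INTER_CUBIC))
import numpy as np
for n in("top0","scene0"):
    im=cv2.imread(f"pics/{n}.png").astype(int)
    B,G,R=im[...,0],im[...,1],im[...,2]
    for nm,m in(("red",(R>110)&(G<60)&(B<70)),("yel",(R>140)&(G>90)&(B<70))):
        k,l,s,c=cv2.connectedComponentsWithStats(m.astype(np.uint8))
        for i in range(1,k):
            if s[i,4]>15 and 250<c[i,0]<420 and 120<c[i,1]<320: print(n,nm,s[i],c[i],cv2.minAreaRect(np.argwhere(l==i)[:,::-1].astype(np.float32)))
E
```

```text
top0 red [327 188  25  26 341] [339.17302053 200.70087977] ((339.2161865234375, 200.70269775390625), (23.249526977539062, 14.879697799682617), 54.46232223510742)
top0 yel [289 139  20  16 126] [298.01587302 146.8968254 ] ((298.02001953125, 146.86000061035156), (5.800000190734863, 21.80000114440918), 53.13010025024414)
top0 yel [332 268  36  27 203] [348.98029557 280.64039409] ((348.9985656738281, 280.6343688964844), (5.752355575561523, 40.427772521972656), 53.746158599853516)
top0 yel [341 277  33  29 187] [357.21390374 291.27272727] ((357.244384765625, 291.30255126953125), (4.966855049133301, 39.974205017089844), 51.07245635986328)
scene0 red [299 181  17  15 110] [306.83636364 186.58181818] ((307.25, 185.75001525878906), (11.31370735168457, 14.849241256713867), 45.0)
scene0 yel [298 134  34  11  78] [315.03846154 139.06410256] ((314.7064514160156, 139.18807983398438), (2.2987823486328125, 34.194400787353516), 73.3007583618164)
scene0 yel [340 242  25  14 147] [352.2244898  248.29931973] ((352.1551818847656, 248.36204528808594), (6.040096759796143, 25.210838317871094), 66.80140686035156)
```

View pics/topc.png

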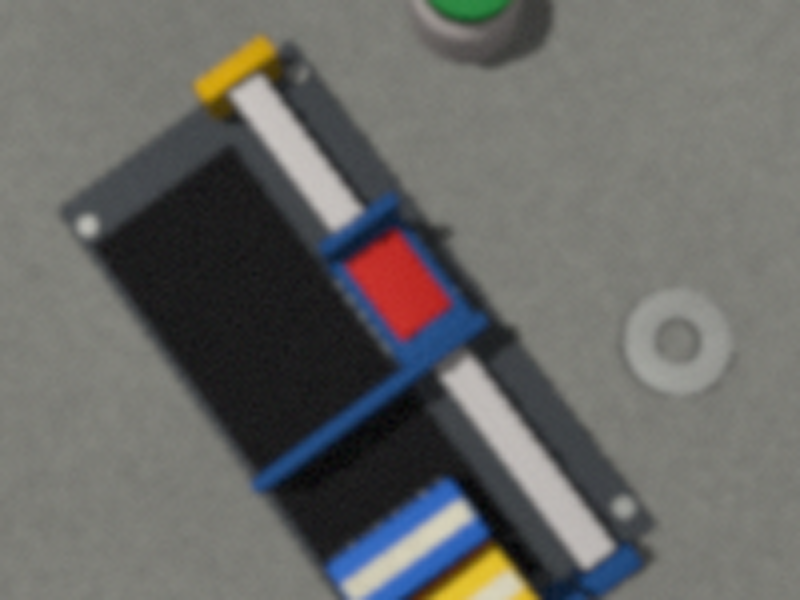

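The enlarged view shows the red plate's corners at about (397,230), (344,266), (405,342) and (453,303) in crop pixels. The bar meets the yellow block at (249,86) and the fence at (601,559). The shoulder's front face is just behind the plate.

```bash
cat > h.py <<'E'
import numpy as np, cv2
from plant import ctrl
def ray(n,px):
    c=ctrl.calibration(n);p=cv2.undistortPoints(np.array([[px]],float),c["K"],c["dist_coeffs"])[0,0]
    E=c["extrinsics"];return E[:3,3],E[:3,:3]@[p[0],p[1],1]
def atz(n,px,z):
    o,d=ray(n,px);return (o+d*(z-o[2])/d[2])
def proj(n,P):
    c=ctrl.calibration(n);T=np.linalg.inv(c["extrinsics"]);
    return cv2.projectPoints(np.array(P,float).reshape(-1,3),cv2.Rodrigues(T[:3,:3])[0],T[:3,3],c["K"],c["dist_coeffs"])[0][:,0]
E
python3 - <<'E'
from h import *
f=lambda p:((p[0]+.5)/4-.5+240,(p[1]+.5)/4-.5+130)
T=lambda p,z:atz("top",f(p),z)
end=T((249,86),.046);fe=T((601,559),.046)
u=(end-fe);L=np.linalg.norm(u);u/=L;print("end",end,"fence",fe,L,"yaw bar",np.degrees(np.arctan2(u[1],u[0])))
for z in(.066,.074):
    C=np.array([T(p,z) for p in((397,230),(344,266),(405,342),(453,303))])
    print(z,C.mean(0),[np.linalg.norm(C[i]-C[i-1]) for i in range(4)],"cen",T((398.5,284.3),z), atz("top",(339.2,200.7),z), atz("scene",(306.8,186.6),z))
    r=C.mean(0)-end;print("along",r@u,"lat",-r[0]*u[1]+r[1]*u[0])
# base plate yaw: far corner & edges
a=T((65,212),.008);b=T((292,45),.008);c=T((650,530),.008)
print(a,b,c,np.linalg.norm(a-b),np.linalg.norm(b-c),np.degrees(np.arctan2(*(b-c)[1::-1])),np.degrees(np.arctan2(*(a-b)[1::-1]))-90)
print("jar",atz("top",(357,123),.085),"bearing",T((678,342),.018))
E
```

```text
end [0.68701428 0.08580804 0.046     ] fence [ 0.43014559 -0.1085632   0.046     ] 0.32212063543043334 yaw bar 37.11460876352432
0.066 [0.57413352 0.00067178 0.066     ] [np.float64(0.049302097246700705), np.float64(0.034392766445623925), np.float64(0.05212698558484119), np.float64(0.032982595632382816)] cen [0.57455722 0.00130149 0.066     ] [0.57455602 0.00140823 0.066     ] [ 0.55913753 -0.00937749  0.066     ]
along -0.14138669787755997 lat 0.00022331071091258314
0.074 [0.57331561 0.00070419 0.074     ] [np.float64(0.04880252035520534), np.float64(0.03404426542213086), np.float64(0.051598784172005065), np.float64(0.0326483838337038)] cen [0.57373502 0.00132752 0.074     ] [0.57373383 0.00143318 0.074     ] [ 0.5685413  -0.00735437  0.074     ]
along -0.14201936715780378 lat 0.000742692466369349
[0.62061566 0.19545183 0.008     ] [0.72081904 0.06491974 0.008     ] [ 0.44363449 -0.14126636  0.008     ] 0.16455801866651995 0.3454619891088317 36.644030735843224 37.51176413300132
jar [ 0.739876   -0.03486148  0.085     ] bearing [ 0.54868697 -0.15598908  0.018     ]
```

>>> apply_moves:
  targets:
    - {"travel": [0, 0, 0], "roll": -7.2, "jaw": 0}
    - {"travel": [0, 0, 0], "roll": -7.2, "jaw": 0}
    - {"travel": [0, 0, 0], "roll": -7.2, "jaw": 0}
    - {"travel": [-20, 8, 0], "roll": 0, "jaw": 0}
    - {"travel": [-36, 14, 0], "roll": 0, "jaw": 0}
    - {"travel": [-36, 14, 0], "roll": 0, "jaw": 0}
    - {"travel": [-36, 14, 0], "roll": 0, "jaw": 0}
    - {"travel": [-36, 14, 0], "roll": 0, "jaw": 0}
    - {"travel": [-36, 14, 0], "roll": 0, "jaw": 0}
    - {"travel": [-36, 14, 0], "roll": 0, "jaw": 0}

```text
clock: 1.1
tool_pos: [0.3132, -0.4334, 0.2483]
orientation: [180.0, -0.0, -143.0]
force: [0.4, 0.4, 0.4]
opening: 0.013
gripper_force: 0.0
```

>>> apply_moves:
  targets:
    - {"travel": [-36, 14, 0], "roll": 0, "jaw": 0}
    - {"travel": [-36, 14, 0], "roll": 0, "jaw": 0}
    - {"travel": [-36, 14, 0], "roll": 0, "jaw": 0}
    - {"travel": [-36, 14, 0], "roll": 0, "jaw": 0}
    - {"travel": [-36, 14, 0], "roll": 0, "jaw": 0}
    - {"travel": [-36, 14, 0], "roll": 0, "jaw": 0}
    - {"travel": [-36, 14, 0], "roll": 0, "jaw": 0}
    - {"travel": [-36, 14, 0], "roll": 0, "jaw": 0}
    - {"travel": [-36, 14, 0], "roll": 0, "jaw": 0}
    - {"travel": [0, 0, 0], "roll": 0, "jaw": 0}

```text
clock: 2.1
tool_pos: [0.4972, -0.1361, 0.2482]
orientation: [180.0, 0.0, -142.7]
force: [-1.4, -1.0, -0.5]
opening: 0.0005
gripper_force: 0.0
```

>>> apply_moves:
  targets:
    - {"travel": [-36, 15, 0], "roll": 0, "jaw": 0}
    - {"travel": [-36, 15, 0], "roll": 0, "jaw": 0}
    - {"travel": [-36, 15, 0], "roll": 0, "jaw": 0}
    - {"travel": [-36, 13, 0], "roll": 0, "jaw": 0}
    - {"travel": [-11, 5, 20], "roll": 0, "jaw": 0}
    - {"travel": [0, 0, 30], "roll": 0, "jaw": 0}
    - {"travel": [0, 0, 30], "roll": 0, "jaw": 0}
    - {"travel": [0, 0, 20], "roll": 0, "jaw": 0}
    - {"travel": [0, 0, 0], "roll": 0, "jaw": 0}

```text
clock: 3.0
tool_pos: [0.5789, 0.0037, 0.1453]
orientation: [179.9, -0.3, -143.0]
force: [-0.4, -0.4, 0.4]
opening: 0.0004
gripper_force: 0.0
```

```bash
python3 - <<'E'
from h import *
im=ctrl.snapshot("scene")[:,:,::-1];cv2.imwrite("pics/s1f.png",im)
cv2.imwrite("pics/s1.png",cv2.resize(im[130:260,240:410],None,fx=4.5,fy=4.5,interpolation=cv2.INTER_CUBIC))
print({k:ctrl.get_obs()[k] for k in("tool_pos","orientation","force")})
# predicted plate corners/shoulder in scene
u=np.array([.7976,.6032,0]);n=np.array([-.6032,.7976,0]);c=np.array([.5737,.001,.074])
P=[c+a*u+b*n for a,b in((26,17),(26,-17),(-26,-17),(-26,17)) for a,b in((a/1e3,b/1e3),)]+[c+.03*u+s*.024*n+[0,0,.032] for s in(1,-1)]+[ctrl.get_obs()["tool_pos"]-[0,0,.022]]
print((proj("scene",P)-[240,130])*4.5)
E
```

```text
{'tool_pos': array([0.5802041 , 0.00391884, 0.14739557]), 'orientation': array([ 179.9420654 ,   -0.18360874, -142.95733861]), 'force': array([0.86507504, 0.51524995, 1.39644341])}
[[382.36934841 287.3835857 ]
 [309.26765107 313.07481838]
 [255.08246855 242.06517632]
 [325.73361027 218.56387653]
 [402.41594171 227.81263998]
 [295.83678518 264.03828933]
 [319.09422602 177.27545005]]
```

View pics/s1.png

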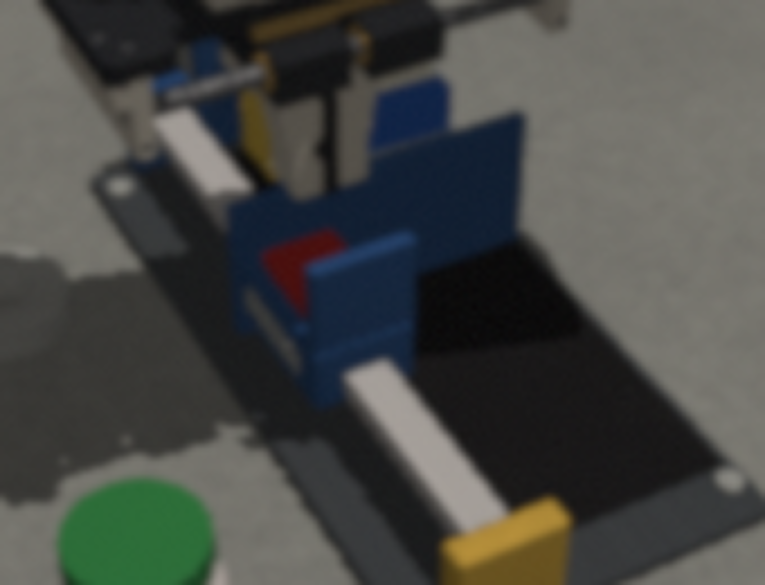

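The picture shows both fingertips at about (325,190), directly over the red plate and clear of the wing and the shoulder. The predicted points for plate, shoulder and fingertip all miss by the same ~8 px of the crop, so their relative position is good. Next I lower to just above the plate.

>>> apply_moves:
  targets:
    - {"travel": [-4, 1, 20], "roll": 0, "jaw": 0}
    - {"travel": [0, 0, 20], "roll": 0, "jaw": 0}
    - {"travel": [0, 0, 8], "roll": 0, "jaw": 0}
    - {"travel": [0, 0, 0], "roll": 0, "jaw": 0}
    - {"travel": [0, 0, 0], "roll": 0, "jaw": 0}

```text
clock: 3.55
tool_pos: [0.5845, 0.0077, 0.1019]
orientation: [-180.0, 0.1, -142.9]
force: [-0.1, -0.0, 0.4]
opening: 0.0004
gripper_force: 0.0
```

>>> apply_moves:
  targets:
    - {"travel": [0, 0, 3], "roll": 0, "jaw": 0}
    - {"travel": [0, 0, 3], "roll": 0, "jaw": 0}
    - {"travel": [0, 0, 0], "roll": 0, "jaw": 0}

```text
clock: 3.85
tool_pos: [0.5836, 0.0077, 0.0946]
orientation: [180.0, 0.0, -142.9]
force: [0.3, -0.3, 0.2]
opening: 0.0002
gripper_force: 0.0
```

>>> apply_moves:
  targets:
    - {"travel": [0, 0, 2], "roll": 0, "jaw": 0}
    - {"travel": [0, 0, 0], "roll": 0, "jaw": 0}

```text
clock: 4.05
tool_pos: [0.5836, 0.0077, 0.0924]
orientation: [180.0, -0.0, -142.9]
force: [-0.1, 0.7, -0.2]
opening: 0.0001
gripper_force: 0.0
```

>>> apply_moves:
  targets:
    - {"travel": [0, 0, 2], "roll": 0, "jaw": 0}
    - {"travel": [0, 0, 0], "roll": 0, "jaw": 0}

```text
clock: 4.25
tool_pos: [0.5839, 0.0078, 0.0907]
orientation: [-180.0, 0.0, -142.9]
force: [-1.2, 0.8, 3.8]
opening: 0.0005
gripper_force: 1.9
```

>>> apply_moves:
  targets:
    - {"travel": [0, 0, 2], "roll": 0, "jaw": 0}
    - {"travel": [0, 0, 0], "roll": 0, "jaw": 0}

```text
clock: 4.45
tool_pos: [0.5839, 0.0078, 0.0886]
orientation: [-180.0, 0.0, -142.9]
force: [-1.5, -0.2, 4.6]
opening: 0.0006
gripper_force: 2.3
```

>>> apply_moves:
  targets:
    - {"travel": [0, 0, 1.5], "roll": 0, "jaw": 0}
    - {"travel": [0, 0, 0], "roll": 0, "jaw": 0}

```text
clock: 4.65
tool_pos: [0.5844, 0.0081, 0.0882]
orientation: [-180.0, 0.1, -142.9]
force: [-1.9, 1.2, 10.1]
opening: 0.0002
gripper_force: 5.4
```

>>> apply_moves:
  targets:
    - {"travel": [0, 0, 1], "roll": 0, "jaw": 0}
    - {"travel": [0, 0, 0], "roll": 0, "jaw": 0}

```text
clock: 4.85
tool_pos: [0.585, 0.0083, 0.088]
orientation: [-179.9, 0.2, -142.9]
force: [-4.0, 2.0, 16.1]
opening: 0.0003
gripper_force: 8.2
```

>>> apply_moves:
  targets:
    - {"travel": [-3, 0, 0], "roll": 0, "jaw": 0}
    - {"travel": [-5, 0, 0], "roll": 0, "jaw": 0}
    - {"travel": [-6, 0, 0], "roll": 0, "jaw": 0}
    - {"travel": [-6, 0, 0], "roll": 0, "jaw": 0}
    - {"travel": [-6, 0, 0], "roll": 0, "jaw": 0}
    - {"travel": [-4, 0, 0], "roll": 0, "jaw": 0}
    - {"travel": [0, 0, 0], "roll": 0, "jaw": 0}

```text
clock: 5.55
tool_pos: [0.6095, 0.0269, 0.0881]
orientation: [-179.9, 0.2, -142.9]
force: [-3.0, 3.2, 15.4]
opening: 0.0001
gripper_force: 7.6
```

```bash
python3 - <<'E'
from h import *
im=ctrl.snapshot("scene")[:,:,::-1]
cv2.imwrite("pics/s2.png",cv2.resize(im[130:260,240:410],None,fx=4.5,fy=4.5,interpolation=cv2.INTER_CUBIC))
print({k:ctrl.get_obs()[k] for k in("tool_pos","orientation","force")})
E
```

```text
{'tool_pos': array([0.60941205, 0.026867  , 0.08811081]), 'orientation': array([-179.91613539,    0.21533423, -142.87927857]), 'force': array([-3.15249704,  4.05835854, 13.76090434])}
```

View pics/s2.png

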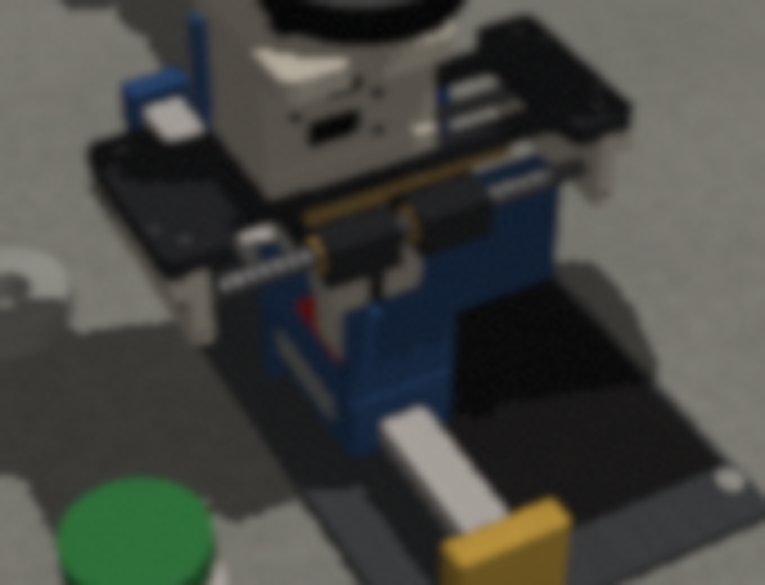

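The stop has moved back with the finger, its plate down. The gripper's side legs hang low at (200,340), so I'll check their height against the jar before going on.

```bash
python3 - <<'E'
from h import *
u=np.array([.7976,.6032,0]);n=np.array([-.6032,.7976,0]);t=ctrl.get_obs()["tool_pos"]
for z in(.06,.09,.11,.132):
    P=[np.r_[t[:2],z]-s*n for s in(.075,.096)]
    print(z,((proj("scene",P)-[240,130])*4.5).round())
E
```

```text
0.06 [[198. 413.]
 [149. 430.]]
0.09 [[193. 358.]
 [142. 375.]]
0.11 [[189. 319.]
 [138. 337.]]
0.132 [[185. 275.]
 [132. 292.]]
```

>>> apply_moves:
  targets:
    - {"travel": [-5, 0, 0], "roll": 0, "jaw": 0}
    - {"travel": [-7, 0, 0], "roll": 0, "jaw": 0}
    - {"travel": [-7, 0, 0], "roll": 0, "jaw": 0}
    - {"travel": [-7, 0, 0], "roll": 0, "jaw": 0}
    - {"travel": [-7, 0, 0], "roll": 0, "jaw": 0}
    - {"travel": [-7, 0, 0], "roll": 0, "jaw": 0}
    - {"travel": [-7, 0, 0], "roll": 0, "jaw": 0}
    - {"travel": [-5, 0, 0], "roll": 0, "jaw": 0}
    - {"travel": [-3, 0, 0], "roll": 0, "jaw": 0}
    - {"travel": [0, 0, 0], "roll": 0, "jaw": 0}

```text
clock: 6.6
tool_pos: [0.6531, 0.06, 0.0881]
orientation: [-179.9, 0.2, -142.9]
force: [-3.8, 3.6, 13.1]
opening: 0.0007
gripper_force: 7.0
```

>>> apply_moves:
  targets:
    - {"travel": [-4, 0, 0], "roll": 0, "jaw": 0}
    - {"travel": [-4, 0, 0], "roll": 0, "jaw": 0}
    - {"travel": [-2, 0, 0], "roll": 0, "jaw": 0}
    - {"travel": [0, 0, 0], "roll": 0, "jaw": 0}

```text
clock: 7.0
tool_pos: [0.6608, 0.0659, 0.0881]
orientation: [-179.9, 0.2, -142.9]
force: [-4.0, 3.1, 14.6]
opening: 0.0006
gripper_force: 7.0
```

>>> apply_moves:
  targets:
    - {"travel": [-3, 0, 0], "roll": 0, "jaw": 0}
    - {"travel": [-2, 0, 0], "roll": 0, "jaw": 0}
    - {"travel": [0, 0, 0], "roll": 0, "jaw": 0}

```text
clock: 7.3
tool_pos: [0.6647, 0.0689, 0.0881]
orientation: [-179.9, 0.2, -142.9]
force: [-3.5, 2.9, 14.9]
opening: 0.0005
gripper_force: 7.1
```

>>> apply_moves:
  targets:
    - {"travel": [-3, 0, 0], "roll": 0, "jaw": 0}
    - {"travel": [0, 0, 0], "roll": 0, "jaw": 0}

```text
clock: 7.5
tool_pos: [0.6671, 0.0707, 0.0881]
orientation: [-179.9, 0.2, -142.9]
force: [-2.9, 2.5, 13.4]
opening: 0.0007
gripper_force: 7.1
```

>>> apply_moves:
  targets:
    - {"travel": [-2, 0, 0], "roll": 0, "jaw": 0}
    - {"travel": [0, 0, 0], "roll": 0, "jaw": 0}

```text
clock: 7.7
tool_pos: [0.6683, 0.0716, 0.0881]
orientation: [-179.9, 0.1, -142.9]
force: [-5.0, 2.4, 15.1]
opening: 0.0007
gripper_force: 7.4
```

>>> apply_moves:
  targets:
    - {"travel": [-2, 0, 0], "roll": 0, "jaw": 0}
    - {"travel": [0, 0, 0], "roll": 0, "jaw": 0}

```text
clock: 7.9
tool_pos: [0.6687, 0.0719, 0.088]
orientation: [-180.0, -0.0, -142.9]
force: [-8.1, -0.4, 17.9]
opening: 0.0005
gripper_force: 8.9
```

>>> apply_moves:
  targets:
    - {"travel": [-2, 0, 0], "roll": 0, "jaw": 0}
    - {"travel": [0, 0, 0], "roll": 0, "jaw": 0}

```text
clock: 8.1
tool_pos: [0.669, 0.0721, 0.0879]
orientation: [180.0, -0.2, -142.9]
force: [-11.5, -3.5, 21.1]
opening: 0.0004
gripper_force: 10.4
```

```bash
python3 - <<'E'
from h import *
im=ctrl.snapshot("scene")[:,:,::-1]
cv2.imwrite("pics/s3.png",cv2.resize(im[150:280,260:430],None,fx=4.5,fy=4.5,interpolation=cv2.INTER_CUBIC))
print({k:ctrl.get_obs()[k] for k in("tool_pos","orientation","force")})
E
```

```text
{'tool_pos': array([0.66897212, 0.07206407, 0.08790425]), 'orientation': array([ 179.99720929,   -0.20841013, -142.92975923]), 'force': array([-11.59758415,  -3.52970759,  21.1442915 ])}
```

View pics/s3.png

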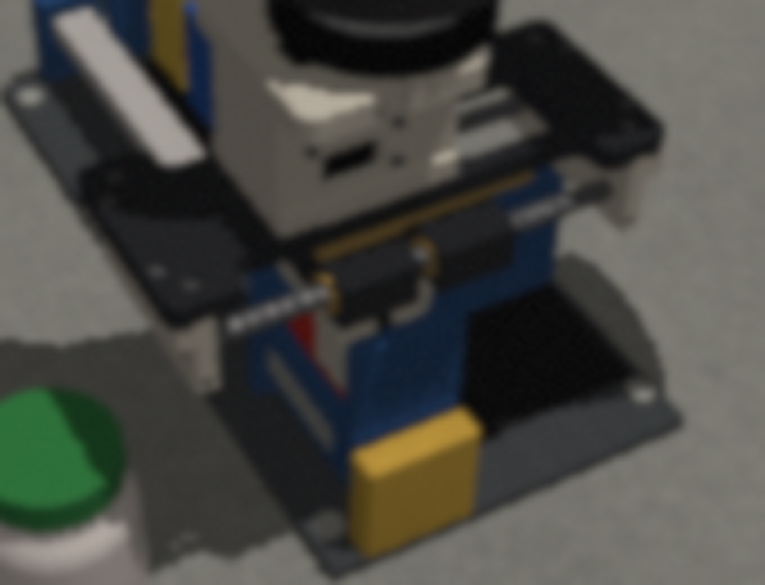

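The picture shows the stop's back against the yellow block at (410,440). The push force has risen to 12 N with no further motion, so it is home. Now lift straight up to let go.

>>> apply_moves:
  targets:
    - {"travel": [0, 0, -2], "roll": 0, "jaw": 0}
    - {"travel": [0, 0, -2], "roll": 0, "jaw": 0}
    - {"travel": [0, 0, -3], "roll": 0, "jaw": 0}
    - {"travel": [0, 0, -4], "roll": 0, "jaw": 0}
    - {"travel": [0, 0, -6], "roll": 0, "jaw": 0}
    - {"travel": [0, 0, -15], "roll": 0, "jaw": 0}
    - {"travel": [0, 0, -30], "roll": 0, "jaw": 0}
    - {"travel": [0, 0, -40], "roll": 0, "jaw": 0}
    - {"travel": [0, 0, -40], "roll": 0, "jaw": 0}
    - {"travel": [0, 0, -20], "roll": 0, "jaw": 0}

```text
clock: 9.15
tool_pos: [0.6723, 0.0738, 0.2537]
orientation: [-179.8, 0.3, -142.9]
force: [0.7, -0.5, -0.1]
opening: 0.0003
gripper_force: 0.0
```

>>> apply_moves:
  targets:
    - {"travel": [20, -20, 0], "roll": 0, "jaw": 0}
    - {"travel": [36, -30, 0], "roll": 0, "jaw": 0}
    - {"travel": [36, -30, 0], "roll": 0, "jaw": 0}
    - {"travel": [36, -30, 0], "roll": 0, "jaw": 0}
    - {"travel": [36, -30, 0], "roll": 0, "jaw": 0}
    - {"travel": [36, -30, 0], "roll": 0, "jaw": 0}
    - {"travel": [36, -30, 0], "roll": 0, "jaw": 0}
    - {"travel": [20, -20, 0], "roll": 0, "jaw": 0}
    - {"travel": [0, 0, 0], "roll": 0, "jaw": 0}

```text
clock: 10.05
tool_pos: [0.5982, -0.2598, 0.2491]
orientation: [-179.9, 0.0, -143.2]
force: [0.6, 1.1, -1.0]
opening: 0.0007
gripper_force: 0.0
```

```bash
python3 - <<'E'
from h import *
im=ctrl.snapshot("top")[:,:,::-1]
cv2.imwrite("pics/t4.png",cv2.resize(im[100:320,240:440],None,fx=2.7,fy=2.7,interpolation=cv2.INTER_CUBIC))
s=ctrl.snapshot("scene")[:,:,::-1]
cv2.imwrite("pics/s4.png",cv2.resize(s[130:280,240:410],None,fx=4,fy=4,interpolation=cv2.INTER_CUBIC))
print({k:ctrl.get_obs()[k] for k in("tool_pos","force","clock")})
E
```

```text
{'tool_pos': array([ 0.59897228, -0.25705128,  0.24882377]), 'force': array([ 0.7675154 ,  0.20621922, -0.12475487]), 'clock': 10.15}
```

View pics/t4.png

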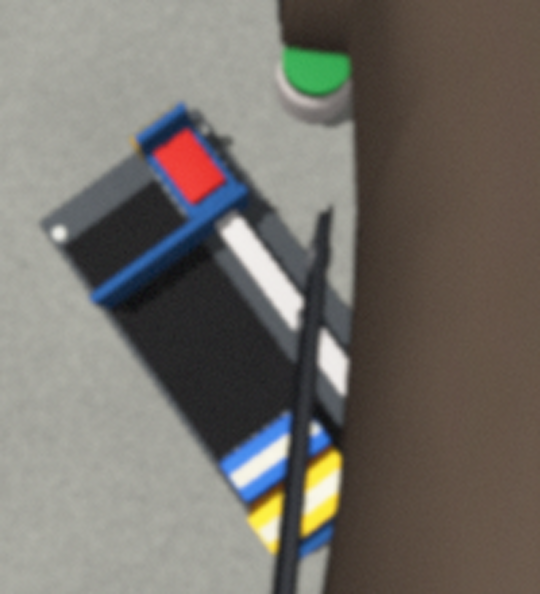

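View pics/s4.png

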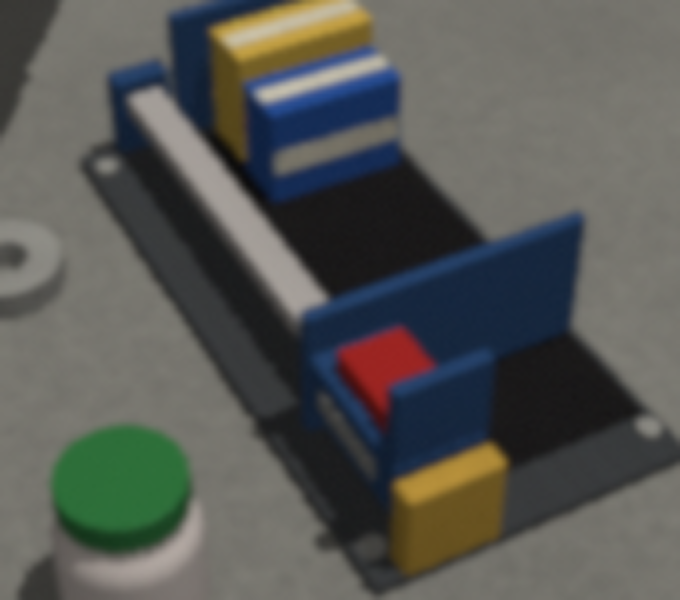

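The stop is flush against the yellow block, with the shoulder at (440,420) and the block at (450,510). The red plate at (385,370) is up, standing above the deck. Boxes, jar and bearing have not moved, and the arm is clear, so I'm handing in.

```bash
python3 -c "
from plant import ctrl
print(ctrl.close_job())"
```

```text
the job is handed in; nothing more can be done
None
```

I pushed the stop back until it sat flush against the yellow end block, and the red plate sprang up again when I let go. The final pictures show the boxes, jar and bearing where they were; the job was handed in at about 10 s, but the hand-in call returned no verdict.

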